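# Fit the spring and collar on the belt tensioner's rod

## Task

Thread the barrel-shaped coil spring over the upright rod of the belt tensioner, foot coil first, until it sits fully home on the seat: two studs in the rod will snag its foot coil, so do not force it (keep the push under 25 N) but twist it a little until the gap in the coil finds each stud. Then slip the brass collar over the rod end so that it lies flat on top of the spring, let go, and leave the nut and the film can where they stand.

Things in the scene. Friction and masses are not known exactly. Their poses are not given: they have to be found in the camera images.
- spring: Stiff barrel-shaped steel spring, rigid to hand forces, standing loose: 60 mm long, wire 5 mm, 70 g. Main coils (pitch 11 mm) 42 mm outside, 32 mm inside; grip them anywhere round, 10 to 55 mm above the foot. The end coils at foot and top are narrower: bore 19 mm, outside 29 mm, 5 mm thick. Origin on the axis at the foot's underside, z up the axis. Its foot coil is open at a gap, see spring_gap.
- spring_gap (a point): Middle of the gap (39 degrees of arc, 8 mm) in the spring's foot coil, which is ground flat and square: 12 mm from the spring's axis, on its own -x side, 2.5 mm above the foot's underside. A stud of the rod passes the foot coil only here, when within about 5 to 9 degrees of the gap's middle. Above the gap only wide main coils follow, which clear the studs.
- collar: Brass collar (thick ring), loose, lying flat: outside 34 mm, bore 19 mm, 12 mm high, 50 g. Origin on the axis at its underside, z up.
- tensioner: Belt tensioner, fixed to the bench: grey foot plate 100 mm (own x) by 70 mm (own y), 10 mm thick, bolts and two ribs up to 18 mm high, a round seat in the middle with an upright rod 16 mm in diameter, and two studs in the rod. Origin on the rod's axis at the plate's underside; front = own -x. When the spring's yaw equals this body's, the gap faces the front.
- rod_seat (a point): Centre of the round seat (44 mm wide) at the root of the rod, 18 mm above the bench: home of the spring's origin.
- rod_end (a point): Top of the rod on its axis, 72 mm above the seat, 90 mm above the bench. The last 6 mm taper from 16 to 8 mm in diameter.
- upper_level (a point): Point on the rod's axis, 48 mm above the seat, at the height of the upper stud's axis. The stud is a square pin 5 mm thick, firm, and reaches 13.5 mm from the rod's axis and points 2 to 50 degrees clockwise (seen from above) of the tensioner's front; exact heading not reported: look or feel. A foot coil snagged on it has the spring's origin 50 mm above the seat. Clockwise = yaw decreasing.
- lower_level (a point): Point on the rod's axis, 28 mm above the seat, at the height of the lower stud's axis. Same stud as the upper one, but pointing 2 to 50 degrees anticlockwise (seen from above, yaw increasing) of the tensioner's front; exact heading not reported. A foot coil snagged on it has the spring's origin 30 mm above the seat.
- nut: Bystander: a grey hexagon nut, 27 mm across, 13 mm high, loose. Origin at the middle of its underside.
- can: Bystander: black film can with grey lid, 34 mm wide, 51 mm high, loose. Origin at the middle of its underside.

How it is judged:
By the outcome, as a careful person would: the job done as asked, in the order asked, and still so for the second after the job is handed in, with the robot touching nothing.
It also fails if it takes over 72 s, if anything falls off the work surface, if the arm or the gripper's body presses on something with over 40 N, if the wrist force passes 120 N, or if a joint passes its speed limit or range.

## Robot

A 6-joint arm with a two-finger parallel gripper is mounted at the origin on a cart in front of the work surface, level with it; the furniture and walls round the work are solid. World frame = base frame: x ahead of the robot, y to its left, z up, the work surface at z = 0. Lengths are in m, angles in rad, forces in N, time in s.
With the tool pointing down it reaches from about 0.325 to 0.9 m from the base axis. Payload 3.5 kg.
Tool frame: the origin (TCP) lies on the centre line of the jaws, within the pads' length; the fingertips stand 11 mm ahead of it and the grasp point (between the pads) lies 8 mm behind it; z points along the fingers, y is the line along which they close (so a half turn about z gives the same grasp; the last joint's range is limited). The gripper opens to 85 mm and grips with 20 to 120 N. Pads are 22 mm wide; open, the fingers measure 114 mm over their backs; the gripper's body (76 mm by 85 mm) begins 54 mm behind the grasp point. The pads swing forward as they close: fully open they stand 13 mm farther back than shut.
Start: joints at [1.164, 0.276, -0.026, 1.268, 0, 1.467], TCP at [0.187, 0.596, 0.242] pointing down, gripper open.
Joint ranges: [-3.12, 3.12], [-0.85, 1.88], [-1.08, 1.24], [-1.95, 2.15], [-1.57, 1.53], [-3.14, 3.14]. Speed limits (rad/s): [2.57, 2.57, 3.14, 3.14, 3.14, 3.14].

## Interface

Orientations are given as a unit quaternion [x, y, z, w].
In Python, from station import sensors, imaging, ticket, models gives the robot as it stands. The module is installed in compiled form; this text tells all that it offers.
- The arm moves only by the tool send_rows, never from a script. Its argument "increments" is a list that holds one entry, the list of rows, each a list of 7 numbers: the turn, a rotation vector about the world's x, y, z in units of 6 degrees (1.0 is 6 degrees), then the shift along the world's x, y, z in units of 30 mm (1.0 is 30 mm), then the gripper command: -1 is fully open, 1 is shut, values between are in proportion. A call has 1 to 10 rows; each row is the pose to reach, as a shift and turn from the pose commanded when the call began; what a row does not reach only later rows make up. A row lasts 1/12 s, in which the tool goes at most 41.7 mm and 7.16 degrees, less where a joint would pass 70% of its speed; a pose out of reach is approached as far as the arm can. A call with a gripper value outside its range is refused whole. The fingers move at their own pace and stop on an object; the grip force is fixed at half the most. Time passes only in rows, so rows that repeat a pose let the fingers close. It gives the time, the measured TCP pose, the force, the opening and the grip force at its end, in the units of the state.
- sensors.read_state(): the state, without advancing time (a new reading comes with each control period).
- imaging.capture(name): name is "scene" or "side" or "wrist"; returns a dict with "frame" (384x512x3 uint8, red, green, blue), "depth" (384x512 float32, m along the optical axis (not along the pixel's ray), 0 where there is no reading), "intrinsics" (3x3 intrinsics, pixels), "dist" ([k1, k2, p1, p2, k3] as OpenCV has them; the pictures are not rectified), "eye" and "rotation" of the camera in the world. Camera axes: x right, y up, looking along -z (the intrinsics and any distortion apply to the point x, -y, -z); pixel columns grow to the right and rows downward; lengths in m; the calibration is good to about 2 mm. A picture is of the moment at which its call begins.
- ticket.sign_off(): hands the job in; it is judged then, once.
Trained networks look in the newest picture that a camera, given by its name, has taken for a name from the list of things; names that differ only in an ending like _2 or _b are one class to them, and where a whole thing is asked for, a point or a joint stands for the part that bears it (a point fixed in the world has none). Each returns a list of dicts, best first, with "score" (0 to 1); they miss things now and then, are a little off and sometimes report something else, mostly with a low value. They report only what shows in the picture. A call takes as long as a camera call.
- models.trace(camera, query): "pixels" (384x512 bool, what is visible of it) and "extent" ([left, top, right, bottom] in pixels, round what is visible of it).
- models.landmark_of(camera, query): "pixel" ([column, row] in pixels: a listed point, or the origin of a listed thing).
The state is a dict: "time": time; "q": joint angles; "qvel": joint speeds; "joint_torque": joint torques, N m; "tcp_pos": TCP position; "tcp_rot": TCP orientation; "wrist_force": force on the tool from outside, world axes, zero at the start; "moment": the same for the moment, N m; "gripper_width": finger opening in m; "gripper_force": force on a finger pad.
Only numpy, scipy, OpenCV 4.12 (cv2) and the standard library are available. Lean on these libraries where they do the work, as an engineer would, in place of code of your own. Each camera call takes 0.05 s, during which the arm holds its last target. There are 200 camera calls.

## Working session

There is one attempt and no reset: what is moved stays moved. The work goes in short steps, Python scripts to look and compute and a tool call to move; the robot and the scene stay as the last step left them, time stands still between calls to the robot, and variables do not carry over. Pictures are saved under pics/ and viewed, at most 11 in all, crops included, and the job is handed in when it is done.

Besides the shell and the picture viewer there is one more tool, called after ">>>" as name([rows], argument=value, ...), one row to a line, values as JSON. send_rows: Moves the arm, as the interface text tells. Its arguments: {"type":"object","properties":{"increments":{"type":"array"}},"required":["increments"]}

```bash
mkdir -p pics; cat > h.py <<'E'
import numpy as np, cv2
from station import sensors, imaging, ticket, models
def ray(c,px):
    K=np.array(c["intrinsics"]);d=np.array(c["dist"])
    u=cv2.undistortPoints(np.array([[px]],float),K,d)[0,0]
    return np.array(c["rotation"])@np.array([u[0],-u[1],-1.])
def atz(c,px,z):
    r=ray(c,px);e=np.array(c["eye"]);return e+r*(z-e[2])/r[2]
def cloud(c,mask=None):
    D=c["depth"];m=D>0
    if mask is not None:m&=mask
    v,u=np.nonzero(m)
    p=cv2.undistortPoints(np.stack([u,v],1).astype(float)[:,None],np.array(c["intrinsics"]),np.array(c["dist"]))[:,0]
    d=D[v,u][:,None]
    return (np.c_[p[:,0],-p[:,1],-np.ones(len(p))]*d)@np.array(c["rotation"]).T+np.array(c["eye"])
def proj(c,P):
    R=np.array(c["rotation"]);q=(np.atleast_2d(P)-np.array(c["eye"]))@R
    return cv2.projectPoints(q*[1,-1,-1],np.zeros(3),np.zeros(3),np.array(c["intrinsics"]),np.array(c["dist"]))[0][:,0]
def save(c,n,crop=None,s=1):
    f=c["frame"]
    if crop:f=f[crop[1]:crop[3],crop[0]:crop[2]]
    f=cv2.resize(f,None,fx=s,fy=s,interpolation=cv2.INTER_CUBIC)
    cv2.imwrite("pics/"+n,f[:,:,::-1])
E
python3 - <<'E'
from h import *
np.set_printoptions(precision=3,suppress=True)
ims=[]
for n in("scene","side"):
    c=imaging.capture(n);ims.append(c["frame"]);print(n,c["eye"])
    for q in("spring","collar","tensioner","nut","can"):
        for t in models.trace(n,q)[:1]:
            P=cloud(c,t["pixels"]);
            print(q,round(t["score"],2),t["extent"],len(P),np.percentile(P,[2,50,98],axis=0).tolist() if len(P) else"")
    for q,z in(("spring",0),("spring_gap",.0025),("collar",0),("tensioner",0),("rod_seat",.018),("rod_end",.09),("upper_level",.066),("lower_level",.046),("nut",0),("can",0)):
        for t in models.landmark_of(n,q)[:2]: print(q,round(t["score"],2),np.array(t["pixel"]),atz(c,t["pixel"],z))
cv2.imwrite("pics/a.png",cv2.resize(np.vstack(ims),(800,1200))[:, :, ::-1][:600]); cv2.imwrite("pics/b.png",cv2.resize(ims[1],(800,600))[:,:,::-1])
print(sensors.read_state())
E
```

```text
scene [0.18  0.44  0.546]Traceback (most recent call last):
  File "<stdin>", line 8, in <module>
  File "h.py", line 15, in cloud
    return (np.c_[p[:,0],-p[:,1],-np.ones(len(p))]*d)@np.array(c["rotation"]).T+np.array(c["eye"])
           ~~~~~~~~~~~~~~~~~~~~~~~~~~~~~~~~~~~~~~~~~~^~~~~~~~~~~~~~~~~~~~~~~~~~
ValueError: matmul: Input operand 1 has a mismatch in its core dimension 0, with gufunc signature (n?,k),(k,m?)->(n?,m?) (size 4 is different from 3)
```

```bash
sed -i 's/np.array(c\["rotation"\])/rot(c)/; s/^def ray/from scipy.spatial.transform import Rotation\ndef rot(c): return Rotation.from_quat(c["rotation"]).as_matrix()\ndef ray/' h.py
cat > look.py <<'E'
from h import *
np.set_printoptions(precision=3,suppress=True)
ims=[]
for n in("scene","side"):
    c=imaging.capture(n);ims.append(c["frame"]);print(n,c["eye"])
    for q in("spring","collar","tensioner","nut","can"):
        for t in models.trace(n,q)[:1]:
            P=cloud(c,t["pixels"]);
            print(q,round(t["score"],2),t["extent"],len(P),np.percentile(P,[2,50,98],axis=0).round(3).tolist() if len(P) else"")
    for q,z in(("spring",0),("spring_gap",.0025),("collar",0),("tensioner",0),("rod_seat",.018),("rod_end",.09),("upper_level",.066),("lower_level",.046),("nut",0),("can",0)):
        for t in models.landmark_of(n,q)[:2]: print(q,round(t["score"],2),np.array(t["pixel"]),atz(c,t["pixel"],z))
    cv2.imwrite("pics/%s0.png"%n,cv2.resize(c["frame"],(800,600))[:,:,::-1])
print(sensors.read_state())
E
python3 look.py
```

```text
scene [0.18  0.44  0.546]
spring 0.49 [312.5, 166.7, 330.3, 188.0] 328 [[0.47, -0.473, 0.001], [0.49, -0.366, 0.028], [0.532, -0.35, 0.062]]
collar 0.79 [229.9, 294.8, 249.2, 310.8] 259 [[0.435, 0.082, -0.001], [0.45, 0.097, 0.011], [0.467, 0.112, 0.014]]
tensioner 0.67 [270.8, 193.9, 323.9, 235.4] 894 [[0.421, -0.223, 0.004], [0.466, -0.185, 0.013], [0.52, -0.151, 0.086]]
can 0.46 [246.7, 172.9, 254.2, 193.3] 180 [[0.631, -0.26, 0.007], [0.64, -0.239, 0.037], [0.656, -0.233, 0.053]]
spring 0.63 [320.  187.6] [ 0.489 -0.37   0.   ]
spring_gap 0.61 [325.  186.6] [ 0.478 -0.379  0.002]
collar 0.62 [238.4 303. ] [0.45  0.092 0.   ]
tensioner 0.76 [295.5 221.9] [ 0.475 -0.19   0.   ]
rod_seat 0.96 [297.  215.1] [ 0.474 -0.196  0.018]
rod_end 0.63 [300.5 192. ] [ 0.469 -0.194  0.09 ]
upper_level 0.68 [301.5 201.1] [ 0.464 -0.193  0.066]
upper_level 0.29 [296.  219.6] [ 0.442 -0.122  0.066]
lower_level 0.64 [299.3 208.2] [ 0.467 -0.19   0.046]
nut 0.49 [210.3 248.3] [0.593 0.002 0.   ]
can 0.5 [254.  189.4] [ 0.645 -0.259  0.   ]
can 0.27 [300.4 199. ] [ 0.51  -0.288  0.   ]
side [ 0.444 -
[... 898 characters left out ...]
64 [221.7 206. ] [ 0.466 -0.2    0.09 ]
upper_level 0.84 [227.6 211.4] [ 0.48  -0.19   0.066]
lower_level 0.98 [222.6 217.2] [ 0.467 -0.184  0.046]
nut 0.52 [260.2 191.9] [0.592 0.005 0.   ]
can 0.28 [226.  225.6] [ 0.475 -0.157  0.   ]
{'time': 1.7, 'q': array([ 1.164,  0.276, -0.026,  1.268,  0.   ,  1.467]), 'qvel': array([-0.   , -0.002,  0.001, -0.001,  0.003, -0.   ]), 'joint_torque': array([  0.   , -44.547,  29.555,   0.001,  -0.   ,  -0.   ]), 'tcp_pos': array([0.187, 0.596, 0.242]), 'tcp_rot': array([ 0.151,  0.988,  0.   , -0.   ]), 'wrist_force': array([ 0.385, -0.185, -0.123]), 'moment': array([-0.005,  0.017,  0.017]), 'gripper_force': 0.0, 'gripper_width': 0.08528925959918991}
```

View pics/scene0.png

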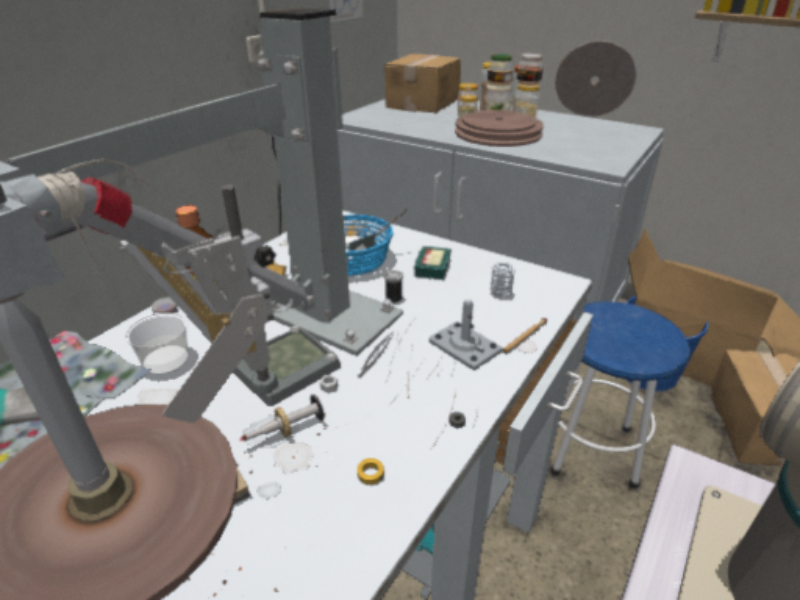

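View pics/side0.png

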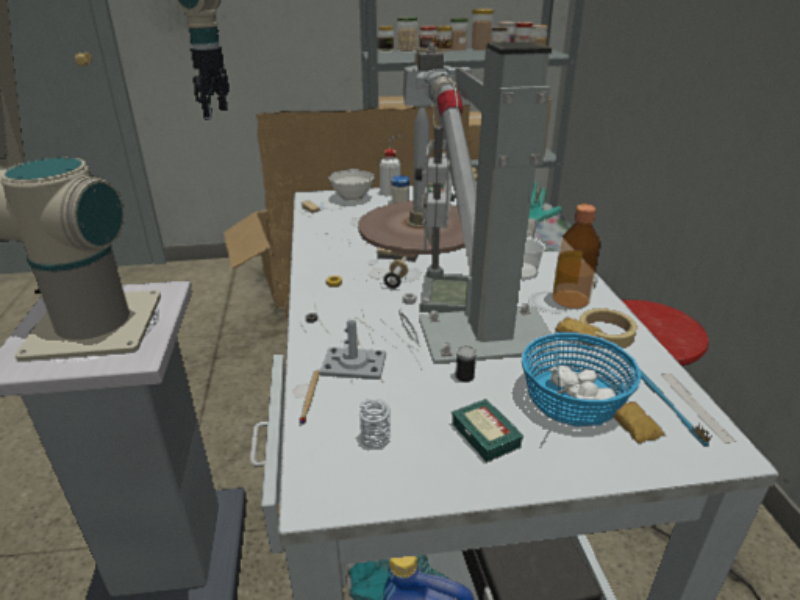

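```bash
cat > occ.py <<'E'
from h import *
np.set_printoptions(linewidth=200)
H=np.zeros((16,24))
for n in("scene","side"):
    c=imaging.capture(n);P=cloud(c);P=P[P[:,2]<.9]
    i=((P[:,0]-0.1)/.05).astype(int);j=((P[:,1]+.6)/.05).astype(int)
    m=(P[:,0]>.1)&(P[:,1]>-.6)&(i<16)&(j<24)
    C=np.zeros((16,24,40),int);k=np.clip((P[:,2]/.025).astype(int),0,39)
    np.add.at(C,(i[m],j[m],k[m]),1)
    H=np.maximum(H,np.where(C>3,np.arange(40)*.025,0).max(2))
print("rows x .1.., cols y -.6.. step .05, cm");print((H*100).astype(int))
E
python3 occ.py
```

```text
rows x .1.., cols y -.6.. step .05, cm
[[ 0  0  0  0  0  0  0  0  0  0  0  0 25  0  0  0  0  0  0  0  0  0  0 50]
 [ 0  0  0  0  0  0  0  0  0  0  0  0  0  0  0  0  0  0  0  0  0  0 50 50]
 [ 0  0  0  0  0  0  0  0  0  0  0  0  0  0  0  0  0  0  0  0  0  0 50 50]
 [ 0  0  0  0  0  0  0  0  0  0  0  0  0  0  0  0  0  0  0  0  0  0  0  0]
 [ 0  0  0  0  0  0  0  0  0  0  0  0  0  0  0  0  0  0  0  0  0  0  0  0]
 [ 0  0  0  0  0  0  0  0  0  0  0  0  0  0  0  0  0  0  0  0  0  0  0  0]
 [ 0  0  0  0  0  0  0  0  0  0  0  0  0  0  0  0  0  0  0  0  0  0  0  0]
 [ 0  0  0  0  5  2  0  7  7  0  0  0  0  0  0  0  0  0  0  0  0  0  5  5]
 [ 0  0  0  0  5  0  0  0  0  0  0  0  0  0  0  0  2  2  2  2  0  0  5  2]
 [ 0  0  0  0  0  0  0  0  0  0  0  0  2  2  2  2  2  2  2  2  2  0  5  5]
 [ 0  0  0  2  2  2  5  5  2  2  2  2 25 30 25  2  2 37 37 35  2  0  5  7]
 [ 0  0  0  2  2  2  5  5 47 47 40 15 25 30 30 35 37 42 40  2  2  2  5  7]
 [ 0  0  0  7  7  5  5  0 47 47 40 37 37 37 37 37 37 40 40 37  2  0  0  2]
 [ 0  0  0  5  5  5  5  5 47 47  2  0  0  0  0  2 37 37  2  2  2  0  2  2]
 [ 0  0  0  5  5  2  5  5  2  0  0  0  0  5  5  0  2  2  2  2  0  0  0  0]
 [ 0  0  0  2  5  5  5  0  2  2 17 17  0  5  5  0  0  2  2  0  0  0  5  5]]
```

>>> send_rows([
  [[0,0,0,2.1,-5.9,0,-1],[0,0,0,2.1,-5.9,0,-1],[0,0,0,2.1,-5.9,0,-1],[0,0,0,2.1,-5.9,0,-1],[0,0,0,2.1,-5.9,0,-1],[0,0,0,7,-12.5,0,-1],[0,0,0,7,-12.5,0,-1],[0,0,0,7,-12.5,0,-1],[0,0,0,7,-12.5,0,-1],[0,0,0,7,-12.5,0,-1]],
])

```text
time: 2.63
tcp_pos: [0.3749, 0.2505, 0.2427]
tcp_rot: [0.151, 0.989, 0.0, 0.0]
wrist_force: [0.8, -0.1, 0.0]
gripper_width: 0.0854
gripper_force: 0.0
```

```bash
python3 - <<'E'
from h import *
np.set_printoptions(precision=3,suppress=True)
c=imaging.capture("wrist");s=sensors.read_state()
print(c["eye"],rot(c),s["tcp_pos"],s["q"],s["time"],c["intrinsics"],c["dist"])
T=Rotation.from_quat(s["tcp_rot"]).as_matrix()
print("cam in tool",T.T@(np.array(c["eye"])-s["tcp_pos"]),T.T@rot(c))
for t in models.landmark_of("wrist","collar")[:2]: print(t["score"],t["pixel"],atz(c,t["pixel"],0))
E
```

```text
[0.308 0.272 0.374] [[ 0.3   -0.916 -0.268]
 [ 0.954  0.288  0.084]
 [ 0.    -0.281  0.96 ]] [0.38  0.245 0.243] [ 0.434 -0.036 -0.381  1.223 -0.006  0.746] 2.6833 [[331.67    0.    260.413]
 [  0.    331.67  190.988]
 [  0.      0.      1.   ]] [-0.028  0.     0.     0.     0.   ]
cam in tool [ 0.076  0.003 -0.132] [[ 0.007  0.961  0.275]
 [ 1.    -0.006 -0.005]
 [-0.003  0.275 -0.961]]
0.7 [157.4, 253.2] [ 0.451  0.092 -0.   ]
```

>>> send_rows([
  [[0,0,0,1.6,-8,0,-1],[0,0,0,1.6,-8,0,-1],[0,0,0,1.6,-8,0,-1],[0,0,0,1.6,-8,0,-1],[0,0,0,1.6,-8,0,-1],[0,0,0,1.6,-8,0,-1],[0,0,0,1.2,-16.5,0,-1],[0,0,0,1.2,-16.5,0,-1],[0,0,0,1.2,-16.5,0,-1],[0,0,0,1.2,-16.5,0,-1]],
])

```text
time: 3.57
tcp_pos: [0.4142, -0.1556, 0.2426]
tcp_rot: [0.151, 0.989, 0.0, 0.0]
wrist_force: [1.3, 0.5, 0.3]
gripper_width: 0.0854
gripper_force: 0.0
```

>>> send_rows([
  [[0,0,0,0.5,-3,-1,-1],[0,0,0,0.5,-3,-1,-1],[0,0,0,0.5,-3,-1,-1],[0,0,0,0.5,-3,-1,-1]],
])

```text
time: 3.9
tcp_pos: [0.4295, -0.2463, 0.211]
tcp_rot: [0.153, 0.988, 0.0, -0.001]
wrist_force: [-0.0, -0.4, 0.4]
gripper_width: 0.0855
gripper_force: 0.0
```

```bash
cat > w.py <<'E'
from h import *
import sys
np.set_printoptions(precision=4,suppress=True)
c=imaging.capture("wrist");s=sensors.read_state();np.save("c.npy",c,allow_pickle=True)
print(s["tcp_pos"],s["q"],s["time"],s["wrist_force"],c["eye"])
for q,z in(("spring",0),("spring_gap",.0025),("tensioner",0),("rod_seat",.018),("rod_end",.09),("upper_level",.066),("lower_level",.046)):
    for t in models.landmark_of("wrist",q)[:2]: print(q,round(t["score"],2),np.array(t["pixel"]),atz(c,t["pixel"],z))
for q in("spring","tensioner"):
    for t in models.trace("wrist",q)[:1]: print(q,t["score"],t["extent"])
save(c,sys.argv[1],None,1.5)
E
python3 w.py w1.png
```

```text
[ 0.4292 -0.2445  0.2115] [-0.6491  0.065  -0.3465  1.1616  0.0006 -0.3436] 3.95 [-0.5237  0.2076  0.5435] [ 0.3626 -0.2247  0.3423]
spring 0.69 [173.  248.5] [ 0.4921 -0.3702  0.    ]
spring_gap 0.79 [168.  238.3] [ 0.4778 -0.3698  0.0025]
tensioner 0.57 [322.8 189.1] [ 0.4757 -0.1906  0.    ]
rod_seat 0.77 [321.7 187.4] [ 0.4676 -0.193   0.018 ]
rod_end 0.89 [338.2 214. ] [ 0.47   -0.1929  0.09  ]
upper_level 0.7 [332.3 212. ] [ 0.4768 -0.1945  0.066 ]
lower_level 0.91 [328.5 201.7] [ 0.474  -0.1932  0.046 ]
spring 0.93 [154.3, 233.2, 190.9, 292.7]
tensioner 0.98 [290.0, 143.8, 354.6, 234.1]
```

View pics/w1.png

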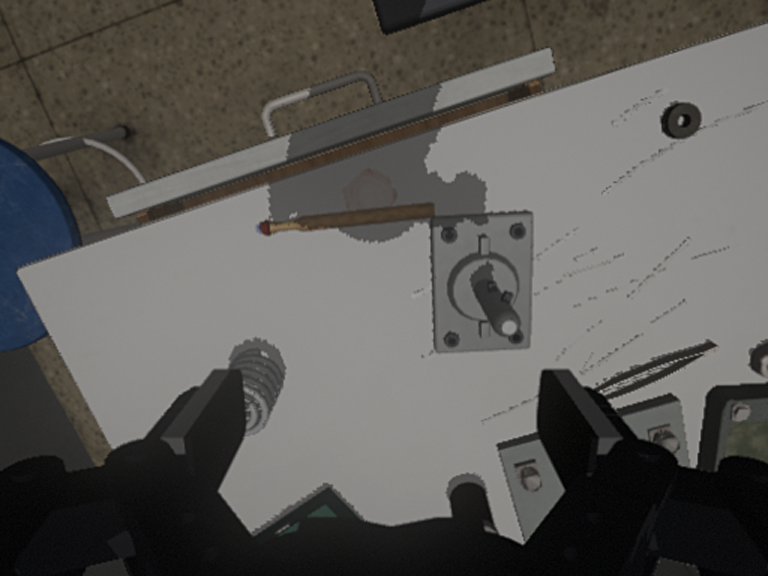

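>>> send_rows([
  [[0,0,0,2,-4.2,-1.6,-1],[0,0,0,2,-4.2,-1.6,-1],[0,0,0,2,-4.2,-1.6,-1],[0,0,0,2,-4.2,-1.6,-1],[0,0,0,2,-4.2,-1.6,-1],[0,0,0,2,-4.2,-1.6,-1]],
])

```text
time: 4.9
tcp_pos: [0.4892, -0.3707, 0.1634]
tcp_rot: [0.152, 0.988, 0.001, -0.001]
wrist_force: [-0.7, -1.0, 0.2]
gripper_width: 0.0855
gripper_force: 0.0
```

```bash
cp c.npy c1.npy; python3 w.py w2.png; python3 - <<'E'
from h import *
c=np.load("c1.npy",allow_pickle=True).item(); d=np.load("c.npy",allow_pickle=True).item()
a=cv2.resize(c["frame"][135:240,280:368],(400,477),interpolation=cv2.INTER_CUBIC)
k=proj(d,[[.4915,-.370,.03]])[0].astype(int);print(k)
b=cv2.resize(d["frame"][max(k[1]-50,0):k[1]+50,k[0]-42:k[0]+42],(400,477),interpolation=cv2.INTER_CUBIC)
cv2.imwrite("pics/z.png",np.hstack([a,b])[:,:,::-1])
print([atz(c,[x/1.5,y/1.5],.01).round(4) for x,y in((432,216),(531,212),(529,348),(435,352))])
E
```

```text
[ 0.489  -0.3699  0.164 ] [-0.7531  0.3065 -0.1564  1.1094  0.0003 -0.4491] 4.95 [-0.3865 -0.0423  0.0157] [ 0.4223 -0.3494  0.2947]
spring 0.78 [262.6 175.9] [ 0.4908 -0.3689  0.    ]
spring_gap 0.91 [254.4 166.4] [ 0.4797 -0.3731  0.0025]
tensioner 0.65 [483.7  98.5] [ 0.4825 -0.165   0.    ]
tensioner 0.63 [450.7 100.9] [ 0.476  -0.1933  0.    ]
rod_seat 0.76 [461.4  98.3] [ 0.4733 -0.194   0.018 ]
upper_level 0.17 [255.4 163.7] [ 0.4656 -0.3667  0.066 ]
lower_level 0.66 [484.8 100.2] [ 0.4746 -0.1932  0.046 ]
spring 0.95 [237.0, 157.6, 289.0, 217.7]
tensioner 0.69 [409.4, 33.9, 512.0, 158.7]
[261 185]
[array([ 0.4162, -0.2129,  0.01  ]), array([ 0.4336, -0.149 ,  0.01  ]), array([ 0.5291, -0.1728,  0.01  ]), array([ 0.5114, -0.2385,  0.01  ])]
```

View pics/z.png

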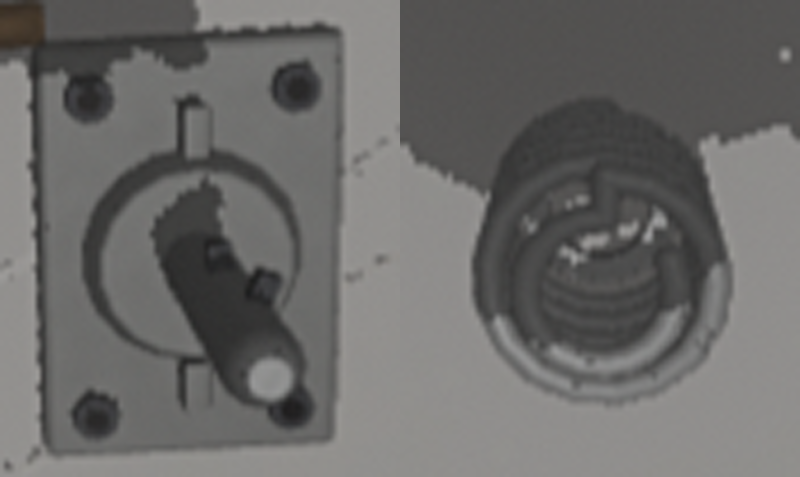

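```bash
python3 - <<'E'
from h import *
np.set_printoptions(precision=4,suppress=True)
c=np.load("c1.npy",allow_pickle=True).item()
top=atz(c,[339.4,218.6],.09);print("rodtop",top)
for xy in((top[0],top[1]),(.4726,-.1933)):
  for nm,z,t in(("up",.066,(338.3,197.3)),("lo",.046,(328,190.7))):
    h=np.arange(100,240,1.);P=np.c_[xy[0]+.0135*np.cos(np.radians(h)),xy[1]+.0135*np.sin(np.radians(h)),np.full(len(h),z)]
    e=np.linalg.norm(proj(c,P)-t,axis=1);i=e.argmin();print(nm,h[i],"rel front",h[i]-165.5,e[i])
d=np.load("c.npy",allow_pickle=True).item()
for t in models.trace("wrist","spring")[:1]:
    P=cloud(d,t["pixels"]);T=P[(P[:,2]>.054)&(P[:,2]<.066)];print("top",T.mean(0),(T.min(0)+T.max(0))/2,T.min(0),T.max(0))
E
```

```text
rodtop [ 0.4742 -0.193   0.09  ]
up 144.0 rel front -21.5 2.449150575505891
lo 170.0 rel front 4.5 2.617872406159849
up 137.0 rel front -28.5 3.588464163882863
lo 167.0 rel front 1.5 4.152941610511382
top [ 0.4914 -0.3663  0.0579] [ 0.4913 -0.3694  0.0576] [ 0.4715 -0.3884  0.054 ] [ 0.511  -0.3505  0.0611]
```

>>> send_rows([
  [[0,0,0,0,0,-1.8,-1],[0,0,0,0,0,-1.8,-1],[0,0,0,0,0,-1.8,-1],[0,0,0,0,0,-1.8,-1]],
])

```text
time: 5.78
tcp_pos: [0.4883, -0.3695, 0.1093]
tcp_rot: [0.151, 0.988, 0.001, -0.001]
wrist_force: [0.5, -0.2, -0.2]
gripper_width: 0.0852
gripper_force: 0.0
```

```bash
python3 w.py w3.png
```

```text
[ 0.4894 -0.3704  0.1107] [-0.7532  0.3526 -0.2144  1.0041  0.     -0.4494] 5.8333 [ 0.492  -0.1541 -0.647 ] [ 0.4215 -0.3483  0.2407]
spring 0.92 [255.9 196.8] [ 0.4913 -0.3737  0.    ]
spring_gap 0.87 [249.8 181.9] [ 0.4782 -0.3742  0.0025]
tensioner 0.81 [490.9 103. ] [ 0.475  -0.1928  0.    ]
rod_seat 0.58 [506.   98.9] [ 0.4713 -0.1943  0.018 ]
spring 0.97 [225.0, 170.6, 294.8, 250.8]
tensioner 0.57 [439.0, 25.9, 509.5, 174.8]
```

View pics/w3.png

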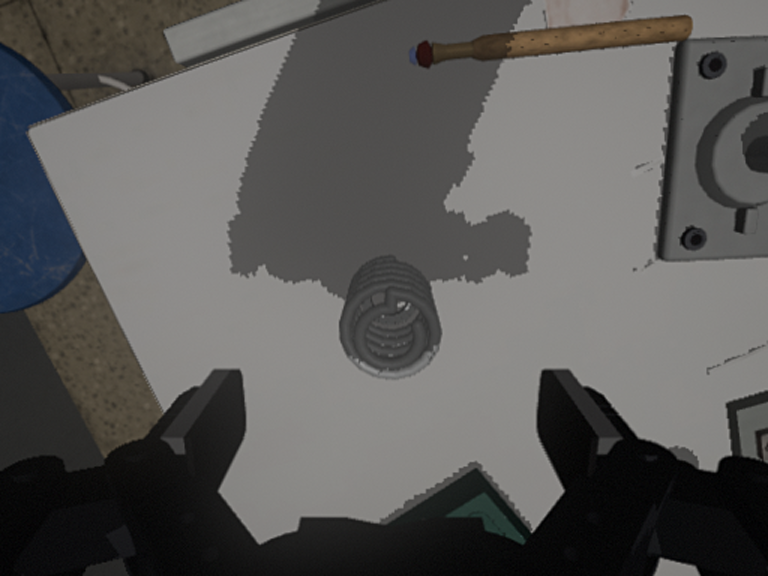

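>>> send_rows([
  [[0,0,0,0.07,0,-1.3,-1],[0,0,0,0.07,0,-2.6,-1],[0,0,0,0.07,0,-2.6,-1],[0,0,0,0.07,0,-2.6,-1],[0,0,0,0.07,0,-2.6,1],[0,0,0,0.07,0,-2.6,1],[0,0,0,0.07,0,-2.6,1],[0,0,0,0.07,0,-2.6,1],[0,0,0,0.07,0,-2.6,1],[0,0,0,0.07,0,-2.6,1]],
])

```text
time: 7.12
tcp_pos: [0.4928, -0.3718, 0.0349]
tcp_rot: [0.151, 0.988, -0.001, 0.002]
wrist_force: [-0.8, -0.2, 6.7]
gripper_width: 0.0392
gripper_force: 59.8
```

>>> send_rows([
  [[0,0,0,0,0,0,1],[0,0,0,0,0,0,1],[0,0,0,0,0,0,1],[0,0,0,0,0,0,1]],
])

```text
time: 7.45
tcp_pos: [0.4928, -0.3718, 0.0349]
tcp_rot: [0.151, 0.988, -0.001, 0.002]
wrist_force: [-0.9, 1.1, 6.1]
gripper_width: 0.0394
gripper_force: 59.8
```

>>> send_rows([
  [[0,0,0,0,0,1,1],[0,0,0,0,0,2,1],[0,0,0,0,0,3.6,1],[0,0,-2,0,1,3.6,1],[0,0,-4,0,2,3.6,1],[0,0,-4,-0.3,3,3.6,1],[0,0,-6,-0.3,4,3.6,1],[0,0,-8,-0.6,4,3.6,1],[0,0,-8,-0.6,4,3.6,1],[0,0,-8,-0.6,4,3.6,1]],
])

```text
time: 8.28
tcp_pos: [0.4731, -0.2495, 0.141]
tcp_rot: [0.542, 0.84, -0.0, 0.0]
wrist_force: [0.3, 0.0, -1.0]
gripper_width: 0.0395
gripper_force: 60.7
```

```bash
python3 w.py w4.png; python3 - <<'E'
from h import *
s=sensors.read_state();print(Rotation.from_quat(s["tcp_rot"]).as_matrix()[:,0],s["gripper_width"],s["moment"])
c=np.load("c.npy",allow_pickle=True).item()
for t in models.trace("wrist","spring")[:1]:
    P=cloud(c,t["pixels"]);h=np.percentile(P[:,2],99);T=P[P[:,2]>h-.008];print("top",h,(T.min(0)+T.max(0))/2,T.min(0),T.max(0))
z=s["tcp_pos"][2]-.034
for t in models.landmark_of("wrist","spring"):print(t["score"],atz(c,t["pixel"],z))
for t in models.landmark_of("wrist","spring_gap"):print(t["score"],atz(c,t["pixel"],z+.0025))
E
```

```text
[ 0.4734 -0.2499  0.1411] [-0.6065  0.194  -0.3564  1.0191  0.      0.5416] 8.3333 [ 0.7085  0.6911 -1.0875] [ 0.4446 -0.1843  0.2722]
spring 0.7 [259.7 227.5] [ 0.4906 -0.2882  0.    ]
spring_gap 0.74 [254.1 208.8] [ 0.4787 -0.2734  0.0025]
spring_gap 0.3 [260.2 227.5] [ 0.4906 -0.2871  0.0025]
tensioner 0.88 [291.2 119.1] [ 0.4751 -0.1921  0.    ]
rod_seat 0.62 [289.4 119.7] [ 0.4721 -0.1925  0.018 ]
rod_end 0.96 [304.  130.2] [ 0.474 -0.192  0.09 ]
upper_level 0.97 [297.7 127.6] [ 0.4736 -0.1932  0.066 ]
lower_level 0.65 [294.  123.6] [ 0.473  -0.1927  0.046 ]
spring 0.62 [207.8, 188.3, 314.4, 324.1]
tensioner 0.7 [217.6, 42.5, 363.4, 187.6]
[-4.16495200e-01  9.09137909e-01  1.06211525e-04] 0.039724296482317 [ 0.0006707  -0.00232991  0.08887304]
top 0.16637899151439478 [ 0.47512055 -0.24687712  0.16291943] [ 0.45650289 -0.26759425  0.15838167] [ 0.49373821 -0.22615999  0.16745719]
0.7 [ 0.47263518 -0.24767409  0.10627726]
0.74 [ 0.46523092 -0.23833272  0.10877726]
0.3 [ 0.47245411 -0.24661068  0.10877726]
```

View pics/w4.png

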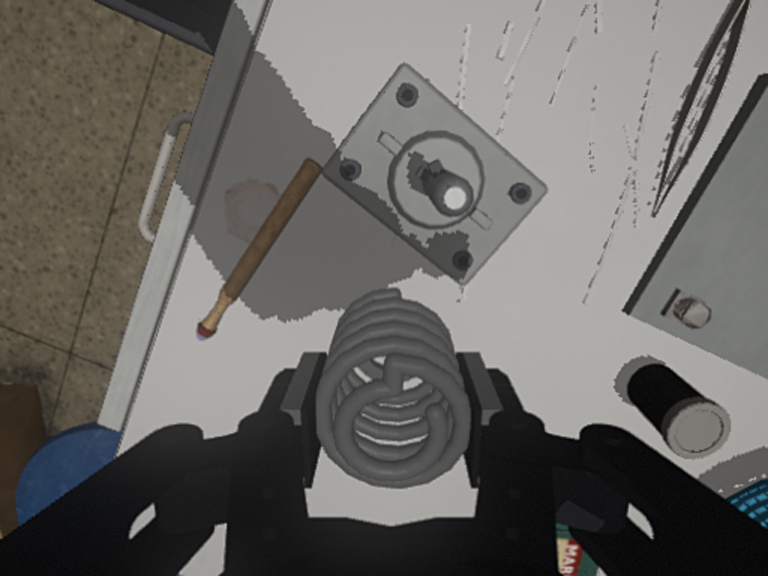

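>>> send_rows([
  [[0,0,0,0,1.2,0,1],[0,0,0,0,1.83,0,1],[0,0,0,0,1.83,0,1],[0,0,0,0,1.83,0,1],[0,0,0,0,1.83,-0.2,1],[0,0,0,0,1.83,-0.4,1],[0,0,0,0,1.83,-0.6,1],[0,0,0,0,1.83,-0.8,1],[0,0,0,0,1.83,-0.9,1],[0,0,0,0,1.83,-0.9,1]],
])

```text
time: 9.77
tcp_pos: [0.4725, -0.1953, 0.1119]
tcp_rot: [0.541, 0.841, -0.0, -0.001]
wrist_force: [0.1, 0.5, -1.1]
gripper_width: 0.0394
gripper_force: 60.7
```

```bash
python3 - <<'E'
from h import *
s=sensors.read_state();print(s["tcp_pos"],s["wrist_force"],s["moment"],s["q"])
c=imaging.capture("wrist");save(c,"w5.png",(170,80,370,330),2.4)
E
```

```text
[ 0.4725044  -0.19530919  0.11193379] [ 0.10316145  0.53523816 -1.06110872] [ 8.06114400e-05 -1.34466166e-02 -1.66555658e-02] [-5.18448286e-01  1.86370092e-01 -4.36209703e-01  9.50731449e-01
 -6.97722158e-06  6.23651305e-01]
```

View pics/w5.png

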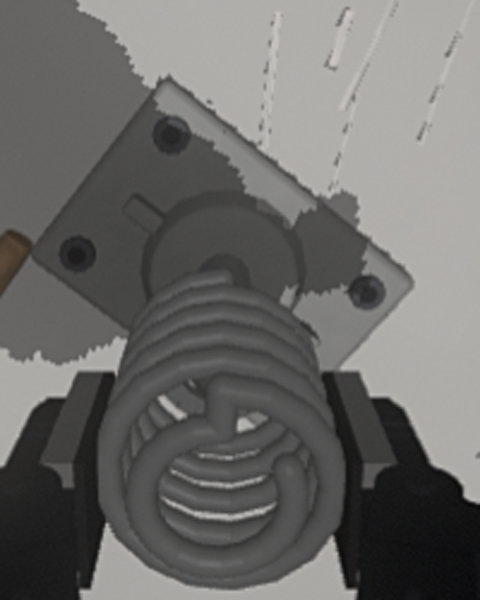

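>>> send_rows([
  [[0,0,0,0,0,-0.1,1],[0,0,0,0,0,-0.2,1],[0,0,0,0,0,-0.3,1],[0,0,0,0,0,-0.38,1],[0,0,0,0,0,-0.42,1],[0,0,0,0,0,-0.46,1],[0,0,0,0,0,-0.46,1]],
])

```text
time: 10.4
tcp_pos: [0.4734, -0.1953, 0.0993]
tcp_rot: [0.54, 0.841, 0.0, -0.0]
wrist_force: [0.4, 0.1, -0.7]
gripper_width: 0.0395
gripper_force: 60.7
```

>>> send_rows([
  [[0,0,0,0,0,-0.1,1],[0,0,0,0,0,-0.2,1],[0,0,0,0,0,-0.3,1],[0,0,0,0,0,-0.36,1],[0,0,0,0,0,-0.36,1]],
])

```text
time: 10.82
tcp_pos: [0.4729, -0.1952, 0.088]
tcp_rot: [0.54, 0.841, -0.0, -0.001]
wrist_force: [-1.1, 0.6, -1.0]
gripper_width: 0.0397
gripper_force: 60.7
```

>>> send_rows([
  [[0,0,1.1,0.01,0,0,1],[0,0,2.2,0.02,0,0,1],[0,0,3.3,0.03,0,0,1],[0,0,4.3,0.04,0,0,1],[0,0,4.3,0.04,0,0,1],[0,0,4.3,0.04,0,-0.1,1],[0,0,4.3,0.04,0,-0.15,1],[0,0,4.3,0.04,0,-0.2,1],[0,0,4.3,0.04,0,-0.25,1],[0,0,4.3,0.04,0,-0.25,1]],
])

```text
time: 11.65
tcp_pos: [0.4743, -0.1952, 0.0807]
tcp_rot: [0.339, 0.941, 0.0, -0.0]
wrist_force: [0.0, 1.7, -0.4]
gripper_width: 0.0392
gripper_force: 60.7
```

```bash
python3 -c "
from h import *
s=sensors.read_state();print(s['tcp_pos'],s['wrist_force'],s['moment'],s['q'])"
```

```text
[ 0.474329   -0.19519779  0.08071442] [ 0.02610907  1.70084514 -0.3735154 ] [ 0.07681526 -0.00641714 -0.01443366] [-5.16648615e-01  2.24631771e-01 -4.65806966e-01  8.81249744e-01
  2.97349445e-04  1.75248996e-01]
```

>>> send_rows([
  [[0,0,0,0,0,-0.06,1],[0,0,0,0,0,-0.12,1],[0,0,0,0,0,-0.18,1],[0,0,0,0,0,-0.25,1],[0,0,0,0,0,-0.25,1]],
])

```text
time: 12.07
tcp_pos: [0.4742, -0.1955, 0.0732]
tcp_rot: [0.339, 0.941, -0.0, -0.0]
wrist_force: [-0.6, 0.8, -0.2]
gripper_width: 0.0394
gripper_force: 60.7
```

>>> send_rows([
  [[0,0,0,0,0,-0.12,1],[0,0,0,0,0,-0.24,1],[0,0,0,0,0,-0.36,1],[0,0,0,0,0,-0.48,1],[0,0,0,0,0,-0.58,1],[0,0,0,0,0,-0.62,1],[0,0,0,0,0,-0.66,1],[0,0,0,0,0,-0.7,1],[0,0,0,0,0,-0.72,1],[0,0,0,0,0,-0.72,1]],
])

```text
time: 12.9
tcp_pos: [0.4747, -0.1955, 0.0529]
tcp_rot: [0.339, 0.941, -0.0, 0.0]
wrist_force: [-2.1, 0.9, 3.7]
gripper_width: 0.0396
gripper_force: 61.4
```

>>> send_rows([
  [[0,0,0,0,0,0.02,-0.2],[0,0,0,0,0,0.02,-1],[0,0,0,0,0,0.02,-1],[0,0,0,0,0,0.02,-1],[0,0,0,0,0,0.02,-1],[0,0,0,0,0,0.02,-1],[0,0,0,0,0,0.5,-1],[0,0,0,0,0,1.5,-1],[0,0,0,0,0,2.7,-1],[0,0,0,0,0,4,-1]],
])

```text
time: 13.73
tcp_pos: [0.4732, -0.1947, 0.172]
tcp_rot: [0.339, 0.941, 0.0, -0.002]
wrist_force: [0.8, -1.1, -0.3]
gripper_width: 0.0852
gripper_force: 0.0
```

>>> send_rows([
  [[0,0,0,-0.2,1.3,0.5,-1],[0,0,0,-0.2,2.6,0.5,-1],[0,0,0,-0.2,4,0.5,-1],[0,0,0,-0.7,5.3,0.2,-1],[0,0,0,-0.7,6.6,0,-1],[0,0,0,-0.8,8,0,-1],[0,0,0,-0.8,9.6,0,-1],[0,0,0,-0.8,9.6,-0.8,-1],[0,0,0,-0.8,9.6,-0.8,-1],[0,0,0,-0.8,9.6,-0.8,-1]],
])

```text
time: 14.57
tcp_pos: [0.4491, 0.093, 0.1471]
tcp_rot: [0.338, 0.941, -0.001, -0.001]
wrist_force: [-0.3, 1.0, -0.2]
gripper_width: 0.0855
gripper_force: 0.0
```

```bash
cat > col.py <<'E'
from h import *
np.set_printoptions(precision=4,suppress=True)
c=imaging.capture("wrist");s=sensors.read_state();print(s["tcp_pos"],s["time"],s["q"],s["gripper_width"])
for t in models.landmark_of("wrist","collar")[:2]: print(t["score"],t["pixel"],atz(c,t["pixel"],0))
for t in models.trace("wrist","collar")[:1]:
    m=t["pixels"];P=cloud(c,m);h=np.median(P[:,2]);T=P[abs(P[:,2]-h)<.006];print("cloud",h,(T.min(0)+T.max(0))/2,T.max(0)-T.min(0),t["extent"])
c2=imaging.capture("side")
for t in models.trace("side","spring")[:1]:
    P=cloud(c2,t["pixels"]);print("spring",np.percentile(P,[3,50,97],axis=0),t["extent"])
for n in("nut","can"):
    for t in models.landmark_of("side",n)[:1]: print(n,atz(c2,t["pixel"],0))
save(c2,"s2.png",(195,195,325,295),5)
E
python3 col.py
```

```text
[0.4501 0.0923 0.148 ] 14.6167 [ 0.0617  0.0579 -0.4986  1.0156 -0.0005  0.7527] 0.08533702717213154
cloud 0.010988618099853437 [0.4526 0.0954 0.0092] [0.0343 0.0332 0.0083] [245.3, 162.2, 287.8, 201.8]
spring [[ 0.4535 -0.2144  0.002 ]
 [ 0.47   -0.205   0.0487]
 [ 0.4894 -0.1289  0.0788]] [217.5, 206.8, 231.3, 232.3]
nut [0.6056 0.0197 0.    ]
can [ 0.6564 -0.2434  0.    ]
```

View pics/s2.png

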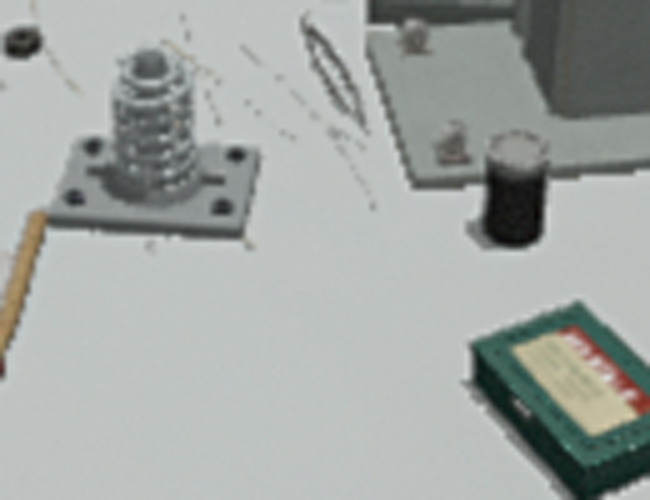

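>>> send_rows([
  [[0,0,0,0.07,0.07,-1.2,-1],[0,0,0,0.07,0.07,-2.4,-1],[0,0,0,0.07,0.07,-3.6,-1],[0,0,0,0.07,0.07,-4.2,-1],[0,0,0,0.07,0.07,-4.53,-1],[0,0,0,0.07,0.07,-4.53,-1],[0,0,0,0.07,0.07,-4.53,1],[0,0,0,0.07,0.07,-4.53,1],[0,0,0,0.07,0.07,-4.53,1],[0,0,0,0.07,0.07,-4.53,1]],
])

```text
time: 15.75
tcp_pos: [0.4543, 0.0947, 0.0137]
tcp_rot: [0.339, 0.941, 0.001, 0.002]
wrist_force: [-0.2, -0.4, -0.5]
gripper_width: 0.0386
gripper_force: 0.0
```

>>> send_rows([
  [[0,0,0,0,0,0,1],[0,0,0,0,0,0,1],[0,0,0,0,0,0,1],[0,0,0,0,0,0,1],[0,0,0,0,0,0,1]],
])

```text
time: 16.17
tcp_pos: [0.4542, 0.0947, 0.014]
tcp_rot: [0.339, 0.941, 0.001, 0.001]
wrist_force: [-0.6, -0.2, 8.2]
gripper_width: 0.0307
gripper_force: 58.7
```

>>> send_rows([
  [[0,0,0,0,0,0.6,1],[0,0,0,0,0,1.8,1],[0,0,0,0,0,3,1],[0,0,0,0,0,4.3,1],[0,0,0,0,-1.3,4.3,1],[0,0,0,0.3,-2.6,4.3,1],[0,0,0,0.3,-3.9,4.3,1],[0,0,0,0.6,-5.2,4.3,1],[0,0,0,0.6,-6.5,4.3,1],[0,0,0,0.6,-6.5,4.3,1]],
])

```text
time: 17.0
tcp_pos: [0.4724, -0.1067, 0.1426]
tcp_rot: [0.342, 0.94, -0.002, 0.003]
wrist_force: [0.6, 0.8, -0.1]
gripper_width: 0.0305
gripper_force: 60.0
```

```bash
cat > cc.py <<'E'
from h import *
np.set_printoptions(precision=4,suppress=True)
c=imaging.capture("wrist");s=sensors.read_state();print(s["tcp_pos"],s["time"],s["gripper_width"])
zt=s["tcp_pos"][2]-.014+.012
for t in models.trace("wrist","collar")[:1]:
    P=cloud(c,t["pixels"]);T=P[abs(P[:,2]-zt)<.004];print("top z",np.median(P[:,2]),zt,"c",(T.min(0)+T.max(0))/2,T.max(0)-T.min(0),t["score"])
    e=t["extent"];print("ext",e)
for n,z in(("collar",zt-.012),("rod_end",.09),("rod_seat",.018)):
    for t in models.landmark_of("wrist",n)[:1]: print(n,t["score"],t["pixel"],atz(c,t["pixel"],z))
save(c,"w6.png",None,1.5)
E
python3 cc.py
```

```text
[ 0.4715 -0.1037  0.1421] 17.05 0.03028026253755177
top z 0.13953251295579155 0.14009930451318245 c [ 0.4714 -0.1055  0.139 ] [0.0341 0.0335 0.0058] 0.59
ext [228.5, 213.5, 296.8, 286.9]
collar 0.93 [260.6, 245.2] [ 0.4721 -0.1057  0.1281]
rod_end 0.7 [159.4, 297.5] [ 0.4728 -0.1913  0.09  ]
rod_seat 0.74 [183.1, 249.2] [ 0.4736 -0.1932  0.018 ]
```

View pics/w6.png

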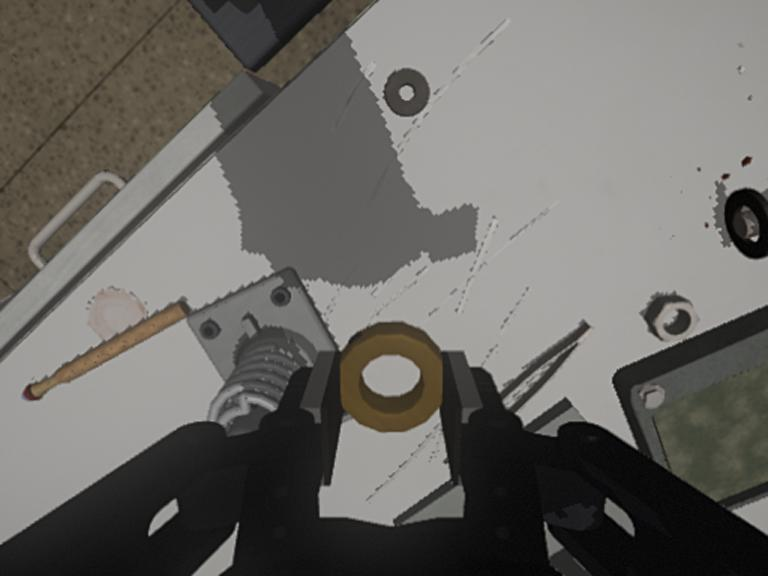

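>>> send_rows([
  [[0,0,0,0.03,-1.2,0,1],[0,0,0,0.07,-2.2,0,1],[0,0,0,0.07,-2.95,0,1],[0,0,0,0.07,-2.95,0,1],[0,0,0,0.07,-2.95,0,1],[0,0,0,0.07,-2.95,-0.3,1],[0,0,0,0.07,-2.95,-0.6,1],[0,0,0,0.07,-2.95,-0.8,1],[0,0,0,0.07,-2.95,-0.8,1],[0,0,0,0.07,-2.95,-0.8,1]],
])

```text
time: 18.08
tcp_pos: [0.4719, -0.1877, 0.1161]
tcp_rot: [0.338, 0.941, 0.0, -0.001]
wrist_force: [-0.5, 0.2, -0.9]
gripper_width: 0.0305
gripper_force: 60.0
```

```bash
python3 cc.py
```

```text
[ 0.4725 -0.1882  0.1167] 18.1333 0.0305111370123737
top z 0.11311409520938547 0.11468418519855951 c [ 0.471  -0.1864  0.1132] [0.0341 0.0332 0.005 ] 0.98
ext [226.9, 213.6, 294.6, 286.1]
collar 0.83 [259.5, 246.2] [ 0.4713 -0.1871  0.1027]
rod_end 0.76 [253.4, 242.7] [ 0.4724 -0.1922  0.09  ]
rod_seat 0.66 [254.4, 202.3] [ 0.473  -0.1938  0.018 ]
```

View pics/w6.png

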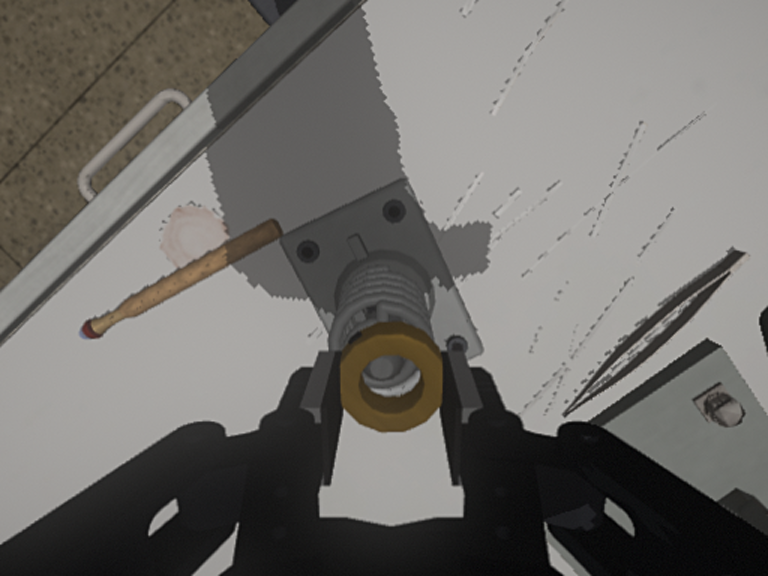

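>>> send_rows([
  [[0,0,0,0.04,-0.18,0,1],[0,0,0,0.04,-0.18,0,1],[0,0,0,0.04,-0.18,0,1],[0,0,0,0.04,-0.18,-0.2,1],[0,0,0,0.04,-0.18,-0.35,1],[0,0,0,0.04,-0.18,-0.45,1],[0,0,0,0.04,-0.18,-0.55,1],[0,0,0,0.04,-0.18,-0.6,1],[0,0,0,0.04,-0.18,-0.6,1]],
])

```text
time: 19.08
tcp_pos: [0.4736, -0.194, 0.0986]
tcp_rot: [0.339, 0.941, 0.0, -0.001]
wrist_force: [0.4, -0.1, -0.6]
gripper_width: 0.0304
gripper_force: 60.0
```

Collar underside is at about 0.085, past the rod end, with no contact. I'll lower it the rest of the way.

>>> send_rows([
  [[0,0,0,0,0,-0.06,1],[0,0,0,0,0,-0.12,1],[0,0,0,0,0,-0.18,1],[0,0,0,0,0,-0.22,1],[0,0,0,0,0,-0.25,1],[0,0,0,0,0,-0.25,1]],
])

```text
time: 19.58
tcp_pos: [0.4743, -0.1944, 0.0921]
tcp_rot: [0.339, 0.941, -0.0, 0.0]
wrist_force: [-0.8, -0.0, 1.8]
gripper_width: 0.0305
gripper_force: 60.2
```

>>> send_rows([
  [[0,0,0,0,0,0,-0.2],[0,0,0,0,0,0,-1],[0,0,0,0,0,0,-1],[0,0,0,0,0,0,-1],[0,0,0,0,0,0,-1],[0,0,0,0,0,0,-1],[0,0,0,0,0,0.5,-1],[0,0,0,0,0,1.5,-1],[0,0,0,-0.5,0,2.7,-1],[0,0,0,-0.5,0,4,-1]],
])

```text
time: 20.42
tcp_pos: [0.4559, -0.193, 0.2113]
tcp_rot: [0.339, 0.941, 0.0, -0.003]
wrist_force: [1.1, 0.2, -0.6]
gripper_width: 0.0855
gripper_force: 0.0
```

>>> send_rows([
  [[0,0,0,0,0,0,-1],[0,0,0,0,0,0,-1],[0,0,0,0,0,0,-1]],
])

```text
time: 20.67
tcp_pos: [0.459, -0.1942, 0.2116]
tcp_rot: [0.339, 0.941, -0.0, 0.0]
wrist_force: [-0.5, 0.0, -0.6]
gripper_width: 0.0856
gripper_force: 0.0
```

```bash
python3 - <<'E'
from h import *
np.set_printoptions(precision=4,suppress=True)
c=imaging.capture("wrist");d=imaging.capture("side")
for n,k in(("wrist",c),("side",d)):
    for t in models.trace(n,"collar")[:1]:
        P=cloud(k,t["pixels"]);T=P[P[:,2]>.084];print(n,t["score"],np.percentile(P[:,2],[5,50,95]),(T.min(0)+T.max(0))/2 if len(T) else "")
for n in("nut","can"):
    for t in models.landmark_of("side",n)[:1]: print(n,t["score"],atz(d,t["pixel"],0))
a=cv2.resize(d["frame"][195:255,195:315],(780,390),interpolation=cv2.INTER_CUBIC)
p=proj(c,[[.474,-.193,.08]])[0].astype(int);p=np.clip(p,60,[450,320]);b=cv2.resize(c["frame"][p[1]-40:p[1]+40,p[0]-60:p[0]+60],(315,210))
b=np.pad(b,((0,0),(0,465),(0,0)));cv2.imwrite("pics/f.png",np.vstack([a,b])[:,:,::-1])
E
```

```text
wrist 0.63 [0.081  0.089  0.0903] [ 0.4728 -0.1928  0.0878]
side 0.51 [0.0802 0.0893 0.0916] [ 0.4716 -0.1943  0.0885]
can 0.64 [0.5913 0.0124 0.    ]
```

View pics/f.png

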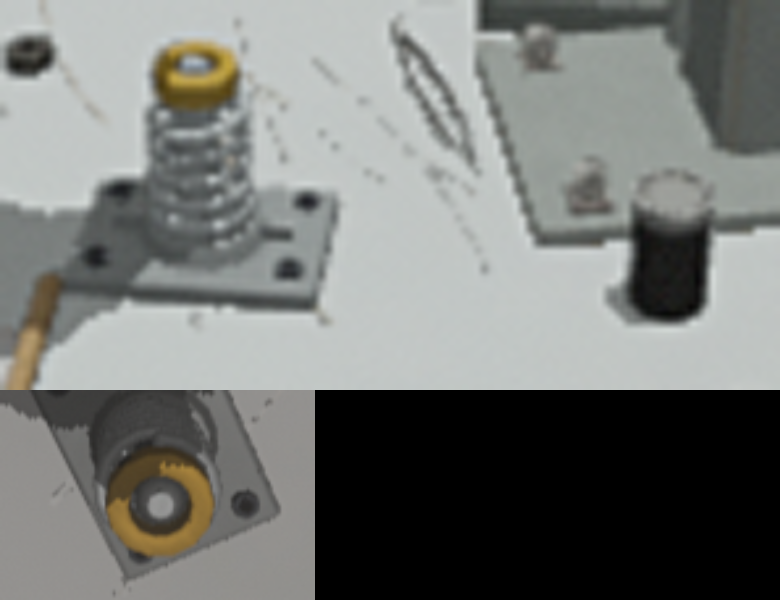

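The picture shows the collar lying flat on the spring, round the rod end. Its top is at about 0.090 m, as expected when both are home. The can still stands upright where it was.

```bash
python3 -c "
from station import ticket
print(ticket.sign_off())"
```

```text
the job is handed in; nothing more can be done
None
```

The spring is fully home on the seat and the brass collar lies flat on top of it; both studs passed without snagging, no force reading after a move passed 9 N, the nut and the can were not touched, and I handed the job in at about 21 s.

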